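# Secure the dental model case

### The job

One of the two blue cases holds a yellow dental model. Press that case's lid fully down, then turn its orange turnbutton round until it points straight across over the lid, and let go. Do not touch the empty case.

Things in the scene. Friction and masses are not known exactly. Their poses are not given: they have to be found in the camera images.
- case: Blue case holding a yellow stone model (top at 42 mm), fixed to the bench: 160 mm along its x, 130 along its y, walls 55 high. Origin: centre of its underside, on the bench; z up; yaw within 26 degrees. Its lid is hinged along the -x edge, nearer the robot, and rises at the +x edge. An orange turnbutton stands on a blue post (34 x 34, 62 high) just beyond the +x edge.
- case_lid (a joint): Its lid: clear panel, white frame, 160 x 130 x 6 mm. Hinge line along the case's y at x = -80 mm, height 55 mm. In rad: 0 = fully shut (top face 62 mm above the bench, firm stop), positive = +x edge raised; starts ajar at 0.3 to 0.6. Stiff hinge: it stays where left; about 2 N down near the +x edge shuts it.
- case_button (a joint): Its orange turnbutton: bar 66 x 14 mm with a fin 10 mm thick along it, 63 to 90 mm above the bench. Vertical pivot at case x = 98 mm, y = 0; long arm reaches 48 mm from it, tail 18. In rad, anticlockwise from above: 0 = long arm along case +y, clear of the lid; 1.57 = along case -x, over the lid (stop). Starts at -0.15 to 0.1, stays where left, turns with 0.05 N m; pinch or push it.
- spare: The other, empty blue case: same build and axes, also fixed, lid ajar, turnbutton open; not to be touched. Origin: centre of its underside. Either case may stand left or right. Loose around them, clear of the work: a stone model, a red articulator 100 mm high, a wooden block, a wax knife.

How it is judged:
On the way, in this order (a step that is already met when the one before it is completed fails the run):
1. the lid of the case with the model is fully down, its turnbutton still open (value of joint case_lid below 0.06 rad and value of joint case_button below 0.5 rad), for 0.1 s.
2. the turnbutton points across over the lid (value of joint case_lid below 0.06 rad and value of joint case_button above 1.25 rad), for 0.2 s.
At the end, for the whole second after the job is handed in: The lid of the case with the model is down (within 0.06 rad of shut) and its turnbutton points straight over the lid (beyond 1.25 rad, within 18 degrees of straight), at rest (all of step 2 and velocity of joint case_button between -0.1 and 0.1 rad/s); the robot touches nothing.
It fails at once if the empty case, its lid or its turnbutton is touched (contact force between spare and the arm above 1 N or contact force between spare and the fingers above 1 N).
It fails at once if the turnbutton is turned in while the lid is still up (value of joint case_lid above 0.12 rad and value of joint case_button above 0.6 rad).
It also fails if it takes over 42 s, if anything falls off the work surface, if the arm or the gripper's body presses on something with over 40 N, if the wrist force passes 120 N, or if a joint passes its speed limit or range.

### The arm

A 6-joint arm with a two-finger parallel gripper is mounted at the origin on the work surface. World frame = base frame: x ahead of the robot, y to its left, z up, the work surface at z = 0. Lengths are in m, angles in rad, forces in N, time in s.
With the tool pointing down it reaches from about 0.4 to 0.925 m from the base axis. Payload 3.4 kg.
Tool frame: the origin (TCP) lies on the centre line of the jaws, within the pads' length; the fingertips stand 8 mm ahead of it and the grasp point (between the pads) lies 11 mm behind it (bot.tcp_to_tips is the z of the fingertips in the tool frame, in m); z points along the fingers, y is the direction in which the jaws open and shut (so a half turn about z gives the same grasp; the last joint's range is limited). The gripper opens to 85 mm and grips with 20 to 120 N. Pads are 22 mm wide; open, the fingers measure 114 mm over their backs; the gripper's body (76 mm by 85 mm) begins 54 mm behind the grasp point. The pads swing forward as they close: fully open they stand 13 mm farther back than shut.
Start: joints at [1.123, 0.307, 1.506, -0, 1.328, -0.073], TCP at [0.21, 0.535, 0.239] pointing down, gripper open.
Joint ranges: [-3.12, 3.12], [-1.05, 2.28], [0.14, 2.33], [-1.42, 4.57], [0.1, 2.73], [-2.68, 2.68]. Speed limits (rad/s): [2.57, 2.57, 3.14, 3.14, 3.14, 3.14].

### API

Orientations are given as a unit quaternion [x, y, z, w].
In Python, from workcell import bot gives the robot as it stands.
- The arm moves only by the tool play_rows, never from a script. Its argument "moves" is a list of rows, each a list of 7 numbers: the shift along the world's x, y, z in mm, then the turn, a rotation vector about the world's x, y, z in degrees, then the gripper's target within -1 to 1 (shut at 1, half-way at 0, fully open at -1). In form: [[dx, dy, dz, ax, ay, az, grip], ...]. A call has 1 to 8 rows; each row is the pose to reach, as a shift and turn from the pose commanded when the call began; what a row does not reach only later rows make up. A row lasts 1/10 s, in which the tool goes at most 50 mm and 8.59 degrees, less where a joint would pass 70% of its speed; a pose out of reach is approached as far as the arm can. A call with a gripper value outside its range is refused whole. The fingers move at their own pace and stop on an object; the grip force is fixed at half the most. Time passes only in rows, so rows that repeat a pose let the fingers close. It gives the time, the measured TCP pose, the force and the opening at its end, in the units of the state.
- bot.state(): the state, without advancing time (a new reading comes with each control period).
- bot.read_camera(name): name is "side" or "top" or "wrist"; returns a dict with "frame" (384x512x3 uint8, red, green, blue), "fx", "fy", "cx", "cy" (pixels), "extrinsics" (4x4, takes a point from camera to world coordinates); the wrist camera has in their place "tool_from_camera" (4x4, takes a point from camera to tool coordinates, whose origin is the TCP and whose axes are the flange's). Camera axes: x right, y up, looking along -z (the intrinsics and any distortion apply to the point x, -y, -z); pixel columns grow to the right and rows downward; lengths in m; the calibration is good to about 2 mm. A picture is of the moment at which its call begins: read the wrist's pose just before it. There is no depth.
- bot.finish_job(): hands the job in, once; it reports no verdict.
The state is a dict: "clock": time; "joint_positions": joint angles; "qvel": joint speeds; "joint_torque": joint torques, N m; "position": TCP position; "orientation": TCP orientation; "wrist_force": force on the tool from outside, world axes, zero at the start; "wrist_torque": the same for the moment, N m; "opening": finger opening in m.
Only numpy, scipy, OpenCV 4.12 (cv2) and the standard library are available. Lean on these libraries where they do the work, as an engineer would, in place of code of your own. Each camera call takes 0.05 s, during which the arm holds its last target. There are 200 camera calls.

## Working session

There is one attempt and no reset: what is moved stays moved. The work goes in short steps, Python scripts to look and compute and a tool call to move; the robot and the scene stay as the last step left them, time stands still between calls to the robot, and variables do not carry over. Pictures are saved under pics/ and viewed, about 8 in all and at most 12, crops included, and the job is handed in when it is done.

Besides the shell and the picture viewer there is one more tool, called after "Emit:" as name(argument=value, ...), one argument or row to a line, values as JSON. play_rows: Moves the arm, as the interface text tells. Its arguments: {"type":"object","properties":{"moves":{"type":"array","items":{"type":"array","items":{"type":"number"}}}},"required":["moves"]}

```bash
mkdir -p pics; python3 - <<'E'
from workcell import bot
import cv2,numpy as np
s=bot.state();print(s['clock'],s['position'],s['orientation'],bot.tcp_to_tips)
for n in("top","side"):
    c=bot.read_camera(n);cv2.imwrite(f"pics/{n}0.png",c["frame"][...,::-1]);print(n,[c[k] for k in("fx","fy","cx","cy")],[k for k in c]);print(np.round(c["extrinsics"],4).tolist())
E
```

```text
0.0 [0.20969387 0.53467046 0.23837907] [ 1.85831359e-01  9.82581128e-01 -9.79294541e-04 -2.70316680e-04] 0.008
top [391.00663556929624, 391.00663556929624, 256.0001171948156, 196.50584533311266] ['frame', 'fx', 'fy', 'cx', 'cy', 'extrinsics']
[[0.0188, 0.9877, -0.1552, 0.3677], [-0.9997, 0.0162, -0.0182, -0.0221], [-0.0155, 0.1555, 0.9877, 0.9285], [0.0, 0.0, 0.0, 1.0]]
side [432.3656091117435, 432.3656091117435, 258.7231137251899, 192.45141154202926] ['frame', 'fx', 'fy', 'cx', 'cy', 'extrinsics']
[[0.9042, 0.2553, -0.3425, 0.1889], [-0.4267, 0.5039, -0.751, -0.7548], [-0.0191, 0.8252, 0.5645, 0.6105], [0.0, 0.0, 0.0, 1.0]]
```

View pics/top0.png

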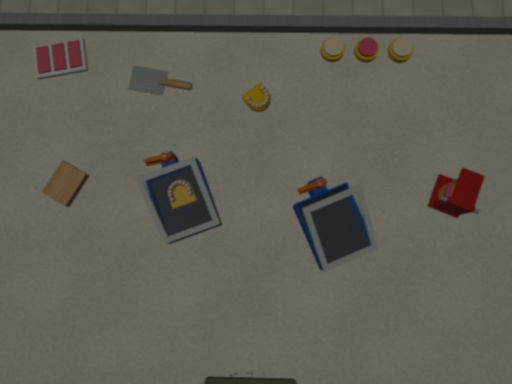

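View pics/side0.png

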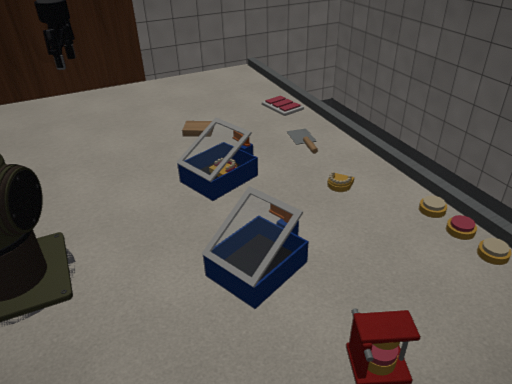

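The model is in the left case (top image, about 180,195); the empty case is at about 335,225. I'll crop and enlarge to measure it.

```bash
cat > h.py <<'E'
import numpy as np,cv2
from workcell import bot
def ray(c,u,v,E=None):
    E=c["extrinsics"] if E is None else E
    d=E[:3,:3]@np.array([(u-c["cx"])/c["fx"],-(v-c["cy"])/c["fy"],-1]);return E[:3,3],d
def at(c,u,v,z,E=None):
    o,d=ray(c,u,v,E);return o+d*(z-o[2])/d[2]
def proj(c,p,E=None):
    E=c["extrinsics"] if E is None else E
    q=(np.asarray(p)-E[:3,3])@E[:3,:3];return np.c_[c["cx"]-c["fx"]*q[:,0]/q[:,2],c["cy"]+c["fy"]*q[:,1]/q[:,2]]
E
python3 - <<'E'
from h import *
c=bot.read_camera("top");f=c["frame"]
h=cv2.cvtColor(f,cv2.COLOR_RGB2HSV)
m=((h[...,0]<14)&(h[...,1]>200)&(h[...,2]>90)).astype(np.uint8)
n,l,s,ce=cv2.connectedComponentsWithStats(m)
for i in range(1,n):
    if s[i,4]>40:
        ys,xs=np.where(l==i);r=cv2.minAreaRect(np.c_[xs,ys].astype(np.float32));b=cv2.boxPoints(r)
        print(s[i],[np.round(at(c,u,v,.09),3).tolist() for u,v in b])
x0,y0=130,140
cv2.imwrite("pics/crop.png",cv2.resize(f[y0:y0+115,x0:x0+110],None,fx=5,fy=5,interpolation=cv2.INTER_CUBIC)[...,::-1])
E
```

```text
[299 180  26  11  69] [[0.52, -0.099, 0.09], [0.54, -0.154, 0.09], [0.53, -0.157, 0.09], [0.511, -0.102, 0.09]]
```

View pics/crop.png

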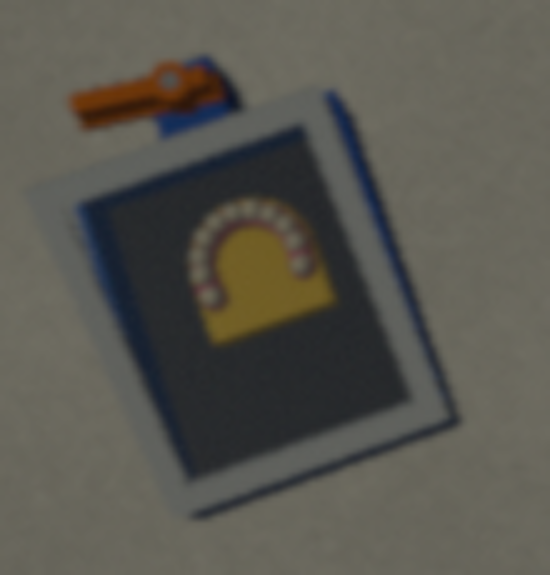

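```bash
python3 - <<'E'
from h import *
from scipy.optimize import least_squares
c=bot.read_camera("top")
px=np.array([[168,75],[190,515],[456,418],[25,188],[325,88],[72,108]])/5+[130,140]-.4
def model(p):
    x,y,w,a,b=p
    L=[[98,0,90],[-80,65,60],[-80,-65,60]]+[[-80+160*np.cos(a)-5*np.sin(a),s*65,55+160*np.sin(a)+5*np.cos(a)] for s in(1,-1)]
    L.append([98-48*np.sin(b),48*np.cos(b),80])
    L=np.array(L)/1000;R=np.array([[np.cos(w),-np.sin(w),0],[np.sin(w),np.cos(w),0],[0,0,1]])
    return L@R.T+[x,y,0]
r=least_squares(lambda p:(proj(c,model(p))-px).ravel(),[.4,.2,.3,.45,0])
print(r.x,np.round(r.fun,1));print(np.round(model(r.x),3))
p=r.x
s=bot.read_camera("side");q=proj(s,model(p))
f=cv2.resize(s["frame"],None,fx=3,fy=3)[...,::-1].copy()
for k in q: cv2.drawMarker(f,tuple(int(t) for t in k*3+1),(0,255,0),0,12,1)
cv2.imwrite("pics/chk.png",f[300:650,480:830])
E
```

```text
[ 0.49616755  0.16165949  0.38360499  0.48232479 -0.17402421] [ 1.   1.4 -1.9 -0.  -0.1 -1.6  1.   1.1 -0.3 -0.8  0.2 -0. ]
[[0.587 0.198 0.09 ]
 [0.398 0.192 0.06 ]
 [0.446 0.071 0.06 ]
 [0.527 0.244 0.134]
 [0.576 0.124 0.134]
 [0.577 0.245 0.08 ]]
```

View pics/chk.png

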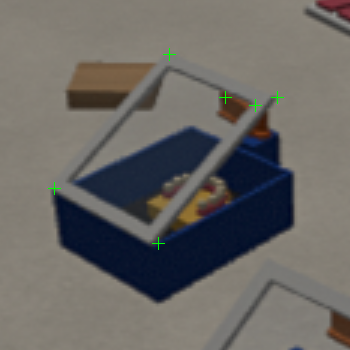

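The fit is consistent (yaw 22°, lid 0.48 rad, button −0.17), and the side view agrees to a few pixels. I'll shut the gripper and move to above the lid's free edge.

Emit:
play_rows(
  moves=[
    [260,-275,0,0,0,-56,1],
    [260,-275,0,0,0,-56,1],
    [260,-275,0,0,0,-56,1],
    [260,-275,0,0,0,-56,1],
    [260,-275,0,0,0,-56,1],
    [260,-275,0,0,0,-56,1],
    [260,-275,0,0,0,-56,1],
    [260,-275,0,0,0,-56,1],
  ],
)

```text
clock: 1.05
position: [0.4723, 0.2575, 0.2394]
orientation: [0.627, 0.779, 0.0, 0.001]
wrist_force: [-1.5, 0.7, -0.4]
opening: -0.0002
```

Emit:
play_rows(
  moves=[
    [42,-44,0,0,0,0,1],
    [85,-88,0,0,0,0,1],
    [85,-88,-40,0,0,0,1],
    [85,-88,-75,0,0,0,1],
    [85,-88,-75,0,0,0,1],
  ],
)

```text
clock: 1.55
position: [0.5516, 0.1703, 0.1594]
orientation: [0.626, 0.78, -0.004, -0.003]
wrist_force: [-1.7, 0.2, 0.3]
opening: -0.0
```

Now press down at a moderate pace.

Emit:
play_rows(
  moves=[
    [0,0,-15,0,0,0,1],
    [0,0,-30,0,0,0,1],
    [0,0,-45,0,0,0,1],
    [0,0,-60,0,0,0,1],
    [0,0,-75,0,0,0,1],
    [0,0,-84,0,0,0,1],
    [0,0,-92,0,0,0,1],
    [0,0,-94,0,0,0,1],
  ],
)

```text
clock: 2.35
position: [0.5549, 0.1727, 0.0703]
orientation: [0.625, 0.781, 0.0, -0.0]
wrist_force: [-0.6, 0.0, 0.9]
opening: -0.0
```

Emit:
play_rows(
  moves=[
    [0,0,-2,0,0,0,1],
    [0,0,-3,0,0,0,1],
    [0,0,-4,0,0,0,1],
    [0,0,-4,0,0,0,1],
  ],
)

```text
clock: 2.75
position: [0.5552, 0.1724, 0.0675]
orientation: [0.625, 0.78, 0.0, 0.0]
wrist_force: [-1.2, 0.8, 6.4]
opening: -0.0002
```

```bash
python3 - <<'E'
from h import *
c=bot.read_camera("top");s=bot.read_camera("side")
a=cv2.resize(c["frame"][130:250,110:260],None,fx=3.5,fy=3.5,interpolation=cv2.INTER_CUBIC)
b=cv2.resize(s["frame"][90:210,165:265],None,fx=3.5,fy=3.5,interpolation=cv2.INTER_CUBIC)
cv2.imwrite("pics/shut.png",np.hstack([a,b])[:,:800,::-1])
E
```

```text
(no output)
```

View pics/shut.png

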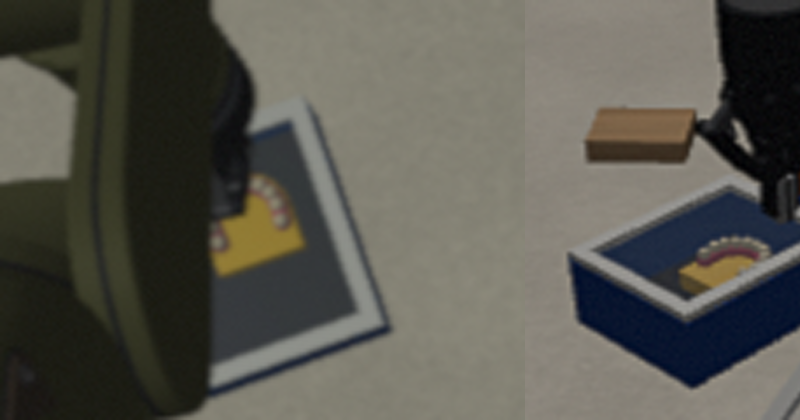

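Side view: the lid lies flat and the stop pushes back with 6.4 N. Next I'll lift, move beyond the button and check it with the wrist camera.

Emit:
play_rows(
  moves=[
    [0,0,30,0,0,0,1],
    [0,0,70,0,0,0,1],
    [0,0,110,0,0,0,1],
    [35,34,110,0,0,0,1],
    [70,68,110,0,0,0,1],
    [70,68,110,0,0,0,1],
    [70,68,110,0,0,0,1],
  ],
)

```text
clock: 3.55
position: [0.6252, 0.2407, 0.1758]
orientation: [0.625, 0.781, -0.0, -0.0]
wrist_force: [-1.7, -1.0, -0.4]
opening: -0.0
```

```bash
python3 - <<'E'
from h import *
from scipy.spatial.transform import Rotation as R
s=bot.state();c=bot.read_camera("wrist");T=np.eye(4);T[:3,:3]=R.from_quat(s["orientation"]).as_matrix();T[:3,3]=s["position"]
E=T@c["tool_from_camera"];np.save("E.npy",E);print(s["position"],np.round(E,3).tolist(),[c[k] for k in c if k not in("frame","tool_from_camera")])
f=c["frame"][...,::-1].copy()
for p in proj(c,[[.587,.198,.09],[.577,.245,.08],[.5446,.2512,.062],[.5933,.1306,.062]],E): cv2.drawMarker(f,tuple(int(t) for t in p),(0,255,0),0,10,1);print(p)
cv2.imwrite("pics/w1.png",f)
E
```

```text
[0.62516211 0.24070896 0.17576186] [[0.976, -0.21, -0.066, 0.608], [0.22, 0.929, 0.297, 0.317], [-0.001, -0.304, 0.953, 0.311], [0.0, 0.0, 0.0, 1.0]] [315.8474454097938, 315.8474454097938, 258.64019888368153, 187.41447918742713]
[198.08679148 238.11175466]
[197.56174515 174.77710871]
[162.95140006 152.89631252]
[198.53614759 289.98913181]
```

View pics/w1.png

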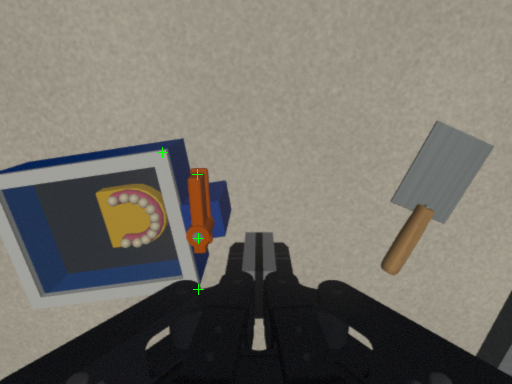

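The predicted pivot (198,238) and arm tip (198,175) lie on the orange button, and the lid corner matches too. Compute the sweep.

```bash
python3 - <<'E'
import numpy as np
P=np.array([587,198]);C=np.array([624.7,239.7])
for b,d in [(-10,46),(-10,30),(-10,20),(-2,20)]+[(k,20) for k in range(6,79,8)]+[(84,20),(90,20),(90,50)]:
    a=np.radians(112+b);u=np.array([np.cos(a),np.sin(a)]);n=np.array([u[1],-u[0]])
    print(b,d,np.round(P+35*u+d*n-C,0),"turn",b+10)
E
```

```text
-10 46 [0. 2.] turn 0
-10 30 [-16.  -1.] turn 0
-10 20 [-25.  -3.] turn 0
-2 20 [-31.  -2.] turn 8
6 20 [-36.  -1.] turn 16
14 20 [-42.  -2.] turn 24
22 20 [-48.  -3.] turn 32
30 20 [-53.  -4.] turn 40
38 20 [-58.  -7.] turn 48
46 20 [-63. -10.] turn 56
54 20 [-67. -14.] turn 64
62 20 [-70. -18.] turn 72
70 20 [-73. -23.] turn 80
78 20 [-76. -28.] turn 88
84 20 [-77. -32.] turn 94
90 20 [-78. -36.] turn 100
90 50 [-89.  -8.] turn 100
```

Emit:
play_rows(
  moves=[
    [0,0,-40,0,0,0,1],
    [0,0,-80,0,0,0,1],
    [0,0,-95,0,0,0,1],
    [0,0,-95,0,0,0,1],
  ],
)

```text
clock: 4.0
position: [0.6219, 0.2387, 0.0786]
orientation: [0.626, 0.78, -0.003, -0.002]
wrist_force: [-0.8, -0.4, 0.6]
opening: -0.0002
```

Emit:
play_rows(
  moves=[
    [-16,-1,0,0,0,0,1],
    [-25,-3,0,0,0,0,1],
    [-31,-2,0,0,0,8,1],
    [-36,-1,0,0,0,16,1],
    [-42,-2,0,0,0,24,1],
    [-48,-3,0,0,0,32,1],
    [-53,-4,0,0,0,40,1],
    [-58,-7,0,0,0,48,1],
  ],
)

```text
clock: 4.8
position: [0.5682, 0.2341, 0.0836]
orientation: [0.251, 0.968, 0.002, 0.002]
wrist_force: [-0.2, 1.1, 0.3]
opening: 0.0002
```

Emit:
play_rows(
  moves=[
    [-5,-3,0,0,0,8,1],
    [-9,-7,0,0,0,16,1],
    [-12,-11,0,0,0,24,1],
    [-15,-16,0,0,0,32,1],
    [-18,-21,0,0,0,40,1],
    [-19,-25,0,0,0,46,1],
    [-20,-29,0,0,0,52,1],
    [-20,-29,0,0,0,52,1],
  ],
)

```text
clock: 5.6
position: [0.548, 0.2047, 0.0834]
orientation: [-0.196, 0.981, 0.0, 0.002]
wrist_force: [-0.5, 1.2, 0.7]
opening: -0.0003
```

```bash
python3 - <<'E'
from h import *
c=bot.read_camera("wrist");cv2.imwrite("pics/w2.png",c["frame"][...,::-1])
E
```

```text
(no output)
```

View pics/w2.png

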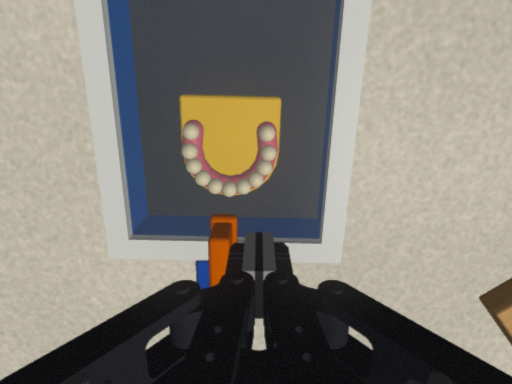

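The bar lies over the lid, roughly straight. I'll nudge it a little towards the stop, then back off and lift to check.

Emit:
play_rows(
  moves=[
    [1,-2,0,0,0,0,1],
    [2,-4,0,0,0,0,1],
    [2,-5,0,0,0,0,1],
    [2,-5,0,0,0,0,1],
  ],
)

```text
clock: 6.05
position: [0.5481, 0.2036, 0.0829]
orientation: [-0.194, 0.981, 0.004, 0.001]
wrist_force: [-5.3, 13.9, 6.4]
opening: -0.0001
```

Emit:
play_rows(
  moves=[
    [-7,15,0,0,0,0,1],
    [-14,32,0,0,0,0,1],
    [-14,32,40,0,0,0,1],
    [-14,32,85,0,0,0,1],
    [-14,32,125,0,0,0,1],
    [-14,32,125,0,0,0,1],
    [-14,32,125,0,0,0,1],
  ],
)

```text
clock: 6.75
position: [0.5355, 0.2314, 0.2078]
orientation: [-0.195, 0.981, -0.0, 0.002]
wrist_force: [-0.1, -0.5, -0.6]
opening: 0.0003
```

```bash
python3 - <<'E'
from h import *
from scipy.spatial.transform import Rotation as R
s=bot.state();c=bot.read_camera("wrist");T=np.eye(4);T[:3,:3]=R.from_quat(s["orientation"]).as_matrix();T[:3,3]=s["position"]
E=T@c["tool_from_camera"]
f=c["frame"][...,::-1].copy()
h=cv2.cvtColor(c["frame"],cv2.COLOR_RGB2HSV);m=(h[...,0]<12)&(h[...,1]>200)&(h[...,2]>120)
ys,xs=np.where(m);p=np.array([at(c,u,v,.088,E)[:2] for u,v in zip(xs,ys)])
w,V=np.linalg.eigh(np.cov(p.T));print(len(xs),p.mean(0),np.degrees(np.arctan2(V[1,1],V[0,1]))%180,"straight 22")
for q in proj(c,[[.587,.198,.09],[.5446,.2512,.062],[.5933,.1306,.062],[.5425,.180,.09]],E): cv2.drawMarker(f,tuple(int(t) for t in q),(0,255,0),0,10,1)
cv2.imwrite("pics/w3.png",f)
E
```

```text
318 [0.57566109 0.1970488 ] 18.884554514457392 straight 22
```

View pics/w3.png

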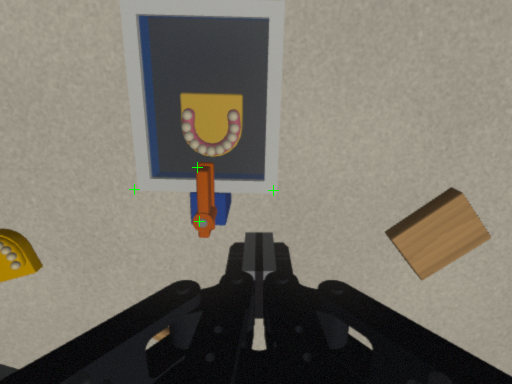

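The button points straight over the lid: its bar is within about 3° of the case axis, and the stop pushed back at 14 N. The lid corners match their shut positions, and the gripper is clear.

```bash
python3 -c "
from workcell import bot
print(bot.finish_job())"
```

```text
the job is handed in; nothing more can be done
None
```

I shut the lid of the left case, the one holding the yellow model. I then swept its orange turnbutton round to its stop with closed fingers, backed off and handed the job in at about 7 s of the 42 s allowed. `finish_job` reports no verdict.

- **Lid:** it met its stop with 6.4 N upward. In the last wrist picture its free corners match the predicted shut position to within a few pixels.
- **Turnbutton:** it met its stop with about 15 N sideways. The last picture puts it at about 19° in world axes against 22° for straight, well inside the 18° tolerance. That 3° gap is within what I can measure.
- **Clearance:** the gripper ended about 12 cm above the work with wrist force near zero. I planned every move clear of the empty case.

No check failed. The only disagreement was one lid corner about 7 pixels off its prediction in an earlier wrist picture, which did not affect the result.

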